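Lock the stirrer shaft of a bench reactor

ROBOT

A 6-joint arm with a two-finger parallel gripper is mounted at the origin on the work surface. World frame = base frame: x ahead of the robot, y to its left, z up, the work surface at z = 0. Lengths are in m, angles in rad, forces in N, time in s.
With the tool pointing down it reaches from about 0.4 to 0.925 m from the base axis. Payload 12.5 kg.
Tool frame: the origin (TCP) lies at the very end of the fingers, on their centre line; the grasp point (between the pads) lies 19 mm behind it; z points along the fingers, y is the direction in which the jaws open and shut (so a half turn about z gives the same grasp; the last joint's range is limited). The gripper opens to 95 mm and grips with 3 to 60 N. Pads are 20 mm wide; open, the fingers measure 119 mm over their backs; the gripper's body (75 mm by 180 mm) begins 59 mm behind the grasp point.
Start: joints at [-1.347, 0.491, 1.559, -0, 1.092, -0.106], TCP at [0.202, -0.591, 0.215] pointing down, gripper open.
Joint ranges: [-3.1, 3.1], [-0.84, 2.19], [0.05, 2.79], [-1.13, 4.28], [0.06, 2.93], [-2.69, 2.69]. Speed limits (rad/s): [2.22, 2.22, 2.79, 3.14, 3.14, 3.14].

INTERFACE

Orientations are given as a unit quaternion [w, x, y, z].
In Python, from cell import manip gives the robot as it stands.
- The arm moves only by the shell command python3 -m pendant 'ROWS' [OPENING] [FORCE]. ROWS is JSON, a list of rows, each a list of 6 numbers: the shift along the tool's x, y, z in mm, then the turn, a rotation vector about the tool's x, y, z in rad. A call has 1 to 20 rows; each row shifts and turns the commanded pose from where the row before left it, along the tool's axes as they then stand; what a row does not reach is not made up. A row lasts 1/8 s, in which the tool goes at most 62.5 mm and 10.7 degrees, less where a joint would pass 70% of its speed; a pose out of reach is approached as far as the arm can. A call with a gripper value outside its range is refused whole. OPENING is the finger opening in mm, from 0 to 95.1, set as the call begins (- or left out, the last holds). The fingers move at their own pace and stop on an object; FORCE is the grip in N (left out, the last holds). Time passes only in rows, so rows that do not move let the fingers close. It gives the time, the measured TCP pose, the force and the opening at its end, in the units of the state.
- manip.state(): the state, without advancing time (a new reading comes with each control period).
- manip.capture(name): name is "scene" or "top"; returns a dict with "frame" (480x640x3 uint8, red, green, blue), "K" (3x3 intrinsics, pixels), "dist" ([k1, k2, p1, p2, k3] as OpenCV has them; the pictures are not rectified), "position" and "rotation" of the camera in the world. Camera axes: x right, y down, z forward; pixel columns grow to the right and rows downward; lengths in m; the calibration is good to about 2 mm. A picture is of the moment at which its call begins. There is no depth.
- manip.close_job(): hands the job in, once; it reports no verdict.
Trained networks look in a picture, given as the dict that the camera call returned (one of the last four; its "shot" number tells which), for a name from the list of things; names that differ only in an ending like _2 or _b are one class to them, and where a whole thing is asked for, a point or a joint stands for the part that bears it (a point fixed in the world has none). Each returns a list of dicts, best first, with "p" (0 to 1); they miss things now and then, are a little off and sometimes report something else, mostly with a low value. They report only what shows in the picture. A call takes as long as a camera call.
- manip.search_frame(target, picture): "at" ([column, row] as shares, 0 to 1, of the picture: columns of its width, rows of its height, amid what is visible of it).
- manip.spot_point(target, picture): "at" ([column, row] as shares, 0 to 1, of the picture: columns of its width, rows of its height: a listed point, or the origin of a listed thing).
The state is a dict: "time": time; "joint_positions": joint angles; "qvel": joint speeds; "joint_efforts": joint torques, N m; "eef_pos": TCP position; "orientation": TCP orientation; "wrist_force": force on the tool from outside, world axes, zero at the start; "torque": the same for the moment, N m; "opening": opening from 0.0 (shut) to 1.0 (fully open).
Only numpy, scipy, OpenCV 4.12 (cv2) and the standard library are available. Lean on these libraries where they do the work, as an engineer would, in place of code of your own. Each camera call takes 0.05 s, during which the arm holds its last target.

TASK

The drive has been taken off this glass reactor and the stirrer shaft must be locked before the stirrer is changed. Push on the upright drive pins to turn the slotted locking disc until its slot faces the lock bar, then push the bar by its upturned tab fully home into the slot; never force the bar against the disc. Nothing needs picking up: leave the stopper, the bottle, the beaker and the spare stirrer where they are, and finish with the bar home and your hand clear.

Things in the scene. Friction and masses are not known exactly. Their poses are not given: they have to be found in the camera images.
- reactor: Glass reactor on a blue foot, fixed to the bench, its bar side turned up to 110 degrees either way from the robot: round steel lid 210 mm across, its top 205 mm above the bench, on a white collar 222 mm across. Origin: on the bench below the vertical shaft axis. Axes: z up; the lock bar lies on the lid on the -x side and slides towards +x (towards the shaft). Lid fittings stand outside 65 mm from the shaft axis and reach at most 251 mm above the bench.
- slotted_disc: Dark steel locking disc, horizontal, 104 mm across and 10 mm thick, on the shaft above the middle of the lid, with one slot 18 mm wide cut from its rim inwards to 31.5 mm from the axis. Origin: on the shaft axis in the disc's top face, 232 mm above the bench. Axes: z up, x towards the slot; the drive pins stand at +y and -y. In its middle is the shaft end cap, 18 mm across, 4 mm high. It turns either way without end and stays where it is left (about 0.1 N m of friction).
- disc_turn (a joint): Turn of the disc, rad, growing anticlockwise seen from above. 0: the slot points straight away from the lock bar; 3.14 or -3.14 (or a full turn more): the slot faces the bar. Starts between -2.3 and 2.3.
- slot_mouth (a point): Middle of the slot's open mouth on the rim, in the disc's top face, 52 mm from the axis.
- pin_a (a point): Top centre of one of the two equal upright steel drive pins on the disc: 16 mm diameter, standing 26 mm above the disc's top face, 40 mm from the axis, a quarter turn anticlockwise (from above) from the slot.
- pin_b (a point): Top centre of the other drive pin, opposite pin_a, a quarter turn clockwise from the slot.
- lock_bar: Steel lock bar, 15 mm wide, 8 mm thick, 60 mm long, level, sliding in a guide block on the lid straight towards the shaft axis. Origin: at the tip of its nose, in its top face, 231.5 mm above the bench. The nose tapers over 9 mm to 8 mm wide, so it enters when the slot is up to about 5 mm off at the rim and then centres the disc. Axes: x along its push direction, z up. About 2.5 N moves it; it stays where it is left.
- bar_slide (a joint): Travel of the lock bar, m: 0 fully drawn back (nose 57 mm from the shaft axis, clear of the disc), 0.022 fully home at its stop (nose 35 mm from the axis, inside the slot). Starts between 0 and 0.003.
- tab (a point): Middle of the top edge of the upturned push tab at the bar's outer end, in the outer face (the one to push on): a plate 26 mm wide and 4 mm thick standing 32 mm above the bar's top face, the top edge 263.5 mm above the bench; the outer face is 60 mm behind the nose tip and looks away from the shaft.
- stopper: Loose white stopper, head 28 mm across, standing in a glass neck on the lid, 80 mm from the shaft axis, its top 251 mm above the bench. Origin: at its lower end. To be left alone.
- bottle: Loose amber bottle, 70 mm across, 150 mm high, on the bench beside the reactor. Origin: centre of its underside. To be left alone.
- beaker: Loose glass beaker, 72 mm across, 95 mm high, on the bench beside the reactor. Origin: centre of its underside. To be left alone.
- spare_stirrer: Loose spare stirrer, steel hub 22 mm across and 30 mm high with four blades, 78 mm across, standing on the bench between robot and reactor to the left. Origin: centre of its underside. To be left alone.

How it is judged:
On the way, in this order (a step that is already met when the one before it is completed fails the run):
1. the slot has been turned to face the lock bar (x of slot_mouth in the frame of reactor below -0.045 m and y of slot_mouth in the frame of reactor between -0.009 and 0.009 m).
2. the lock bar has been pushed home into the slot (value of joint bar_slide above 0.0195 m), for 0.1 s.
At the end, for the whole second after the job is handed in: The lock bar is home (within 2.5 mm of its stop at 22 mm), in the slot of the disc (slot within 4 mm of the bar's line at the rim), the disc is still, and nothing is touched (value of joint bar_slide above 0.0195 m and x of slot_mouth in the frame of reactor below -0.045 m and y of slot_mouth in the frame of reactor between -0.004 and 0.004 m and angular speed of slotted_disc below 0.1 rad/s).
It fails at once if the lock bar is forced against the disc (more than 40 N) (contact force between lock_bar and slotted_disc above 40 N).
It fails at once if the stopper is lifted or shifted by more than 8 mm (distance of stopper from where it was at the start of the episode above 0.008 m).
It fails at once if the bottle is lifted or shifted by more than 20 mm (distance of bottle from where it was at the start of the episode above 0.02 m).
It fails at once if the beaker is lifted or shifted by more than 20 mm (distance of beaker from where it was at the start of the episode above 0.02 m).
It fails at once if the spare stirrer is lifted or shifted by more than 20 mm (distance of spare_stirrer from where it was at the start of the episode above 0.02 m).
It also fails if it takes over 51 s, if anything falls off the work surface, if the arm or the gripper's body presses on something with over 40 N, if the wrist force passes 120 N, or if a joint passes its speed limit or range.

## Working session

There is one attempt and no reset: what is moved stays moved. The work goes in short steps, Python scripts to look and compute and a shell command to move; the robot and the scene stay as the last step left them, time stands still between calls to the robot, and variables do not carry over. Pictures are saved under pics/ and viewed, and the job is handed in when it is done.

```bash
ls; mkdir -p pics; cat > h.py <<'E'
import numpy as np, cv2
from cell import manip
def ray(c,at):
    px=np.array([[at[0]*640,at[1]*480]],float)
    u=cv2.undistortPoints(px.reshape(-1,1,2),np.array(c["K"]),np.array(c["dist"])).ravel()
    d=np.array(c["rotation"])@np.array([u[0],u[1],1]); return np.array(c["position"]),d
def atz(c,at,z):
    p,d=ray(c,at); return p+d*(z-p[2])/d[2]
def proj(c,P):
    R=np.array(c["rotation"]).T; t=-R@np.array(c["position"])
    return cv2.projectPoints(np.array(P,float).reshape(-1,1,3),cv2.Rodrigues(R)[0],t,np.array(c["K"]),np.array(c["dist"]))[0].reshape(-1,2)
E
python3 - <<'E'
from h import *
s=manip.state(); print({k:np.round(v,3) for k,v in s.items()})
Z=dict(reactor=0,slotted_disc=.232,slot_mouth=.232,pin_a=.258,pin_b=.258,lock_bar=.2315,tab=.2635,stopper=.2,bottle=0,beaker=0,spare_stirrer=0)
for n in("scene","top"):
    c=manip.capture(n); cv2.imwrite(f"pics/{n}0.png",c["frame"][:,:,::-1]); print(n,np.round(c["position"],3),np.round(c["rotation"],2).tolist(),c["K"][0][0])
    for t,z in Z.items():
        for r in manip.spot_point(t,c)[:2]: print(t,round(r["p"],2),np.round(np.array(r["at"])*[640,480],1),np.round(atz(c,r["at"],z),4))
E
```

```text
pics
{'time': np.float64(0.0), 'joint_positions': array([-1.347,  0.492,  1.559,  0.   ,  1.092, -0.106]), 'qvel': array([-0.001,  0.002,  0.001, -0.001,  0.   , -0.001]), 'joint_efforts': array([-3.0000e-03, -6.1265e+01, -2.5819e+01,  6.9000e-02,  4.8000e-02,
       -0.0000e+00]), 'eef_pos': array([ 0.202, -0.591,  0.214]), 'orientation': array([-0.001,  0.986,  0.164, -0.   ]), 'wrist_force': array([ 0.276, -0.316, -0.087]), 'torque': array([0.017, 0.029, 0.002]), 'opening': np.float64(0.997)}
scene [0.799 0.482 1.058] [-0.06, 0.24, 0.93, -0.26] 518.3331828972241Traceback (most recent call last):
  File "<stdin>", line 7, in <module>
  File "h.py", line 8, in atz
    p,d=ray(c,at); return p+d*(z-p[2])/d[2]
        ~~~^^^^^^
  File "h.py", line 6, in ray
    d=np.array(c["rotation"])@np.array([u[0],u[1],1]); return np.array(c["position"]),d
      ~~~~~~~~~~~~~~~~~~~~~~~^~~~~~~~~~~~~~~~~~~~~~~~
ValueError: matmul: Input operand 1 has a mismatch in its core dimension 0, with gufunc signature (n?,k),(k,m?)->(n?,m?) (size 3 is different from 4)
```

```bash
sed -i 's/np.array(c\["rotation"\])/rot(c)/g' h.py; cat >> h.py <<'E'
from scipy.spatial.transform import Rotation as Ro
def rot(c):
    q=np.array(c["rotation"],float); return Ro.from_quat(q[[1,2,3,0]]).as_matrix()
Z=dict(reactor=0,slotted_disc=.232,slot_mouth=.232,pin_a=.258,pin_b=.258,lock_bar=.2315,tab=.2635,stopper=.2,bottle=0,beaker=0,spare_stirrer=0)
def look(tag,names=("scene","top"),things=Z):
    for n in names:
        c=manip.capture(n); cv2.imwrite(f"pics/{n}{tag}.png",c["frame"][:,:,::-1]); print(n)
        for t in things:
            for r in manip.spot_point(t,c)[:2]: print(t,round(r["p"],2),np.round(np.array(r["at"])*[640,480],1),np.round(atz(c,r["at"],Z[t]),4))
E
python3 - <<'E'
from h import *
look("1")
E
```

```text
scene
reactor 0.59 [308.  285.6] [0.5775 0.     0.    ]
slotted_disc 0.94 [302.  232.2] [0.5827 0.001  0.232 ]
slot_mouth 0.73 [287.6 251.1] [0.6254 0.0246 0.232 ]
slot_mouth 0.55 [346.7 182.5] [ 0.4492 -0.0593  0.232 ]
pin_a 0.94 [289.5 214. ] [ 0.5911 -0.031   0.258 ]
pin_a 0.79 [320.4 238.6] [0.5669 0.0448 0.258 ]
pin_b 0.94 [289.5 214. ] [ 0.5911 -0.031   0.258 ]
pin_b 0.79 [320.4 238.6] [0.5669 0.0448 0.258 ]
lock_bar 0.71 [329.2 211.4] [ 0.5143 -0.0155  0.2315]
lock_bar 0.44 [432.5 366.2] [0.5186 0.3334 0.2315]
tab 0.55 [347.6 184.9] [ 0.464  -0.0328  0.2635]
stopper 0.72 [321.  271.9] [0.5846 0.0779 0.2   ]
bottle 0.73 [244.6 197.9] [ 0.6004 -0.296   0.    ]
beaker 0.97 [374.7 431.5] [0.6146 0.3441 0.    ]
spare_stirrer 0.57 [432.8 364.2] [0.4369 0.2886 0.    ]
top
slotted_disc 0.56 [323.7 209.6] [ 0.5776 -0.0035  0.232 ]
slotted_disc 0.48 [197.  288.8] [0.4363 0.2247 0.232 ]
slot_mouth 0.58 [309.4 184.5] [0.6245 0.0222 0.232 ]
pin_a 0.95 [299.7 215.9] [0.5622 0.0394 0.258 ]
pin_a 0.82 [343. 200.] [ 0.59   -0.0372  0.258 ]
pin_b 0.95 [299.7 215.9] [0.5622 0.0394 0.258 ]
pin_b 0.82 [343. 200.] [ 0.59   -0.0372  0.258 ]
lock_bar 0.7 [333.4 239. ] [ 0.5237 -0.0203  0.2315]
tab 0.44 [343.8 263.6] [ 0.4773 -0.0363  0.2635]
stopper 0.65 [278.5 204.9] [0.5931 0.0811 0.2   ]
stopper 0.63 [344.8 197.3] [ 0.6067 -0.0447  0.2   ]
bottle 0.76 [452.7 216.7] [ 0.5992 -0.3127  0.    ]
beaker 0.81 [176.6 212. ] [0.6163 0.3359 0.    ]
spare_stirrer 0.56 [196.4 289.3] [0.436  0.2853 0.    ]
```

View pics/scene1.png

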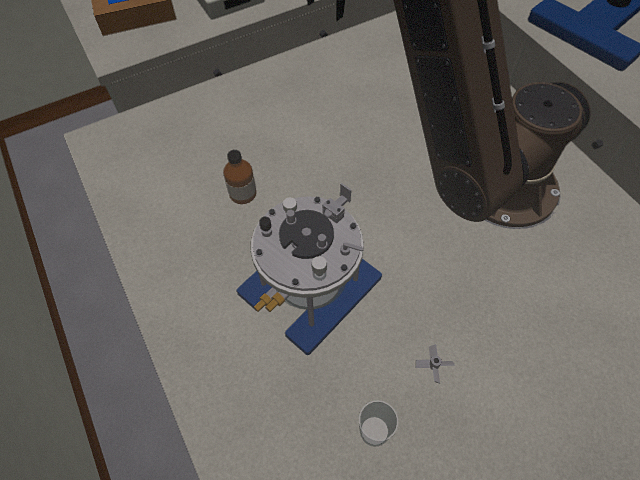

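View pics/top1.png

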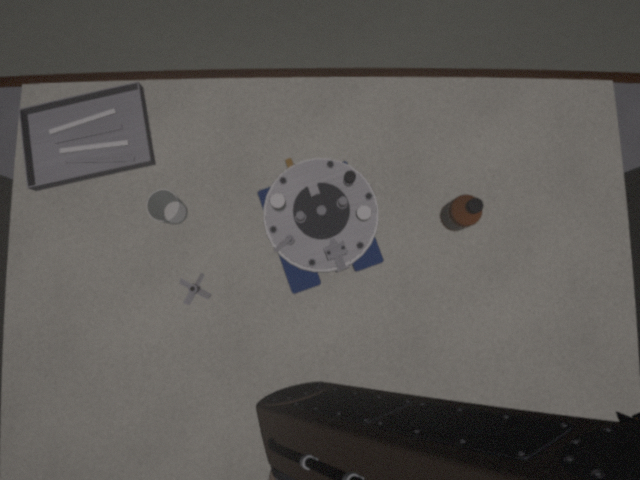

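```bash
python3 - <<'E'
import cv2,numpy as np
a=cv2.imread("pics/scene1.png")[170:310,240:400]; b=cv2.imread("pics/top1.png")[145:285,250:410]
cv2.imwrite("pics/crop1.png",np.vstack([cv2.resize(x,None,fx=5,fy=5,interpolation=cv2.INTER_CUBIC)[:700:1] for x in (a,)])[:600])
b=np.clip(b.astype(float)*1.6,0,255).astype(np.uint8)
cv2.imwrite("pics/crop2.png",cv2.resize(b,None,fx=4.2,fy=4.2,interpolation=cv2.INTER_CUBIC))
E
```

```text
(no output)
```

View pics/crop1.png

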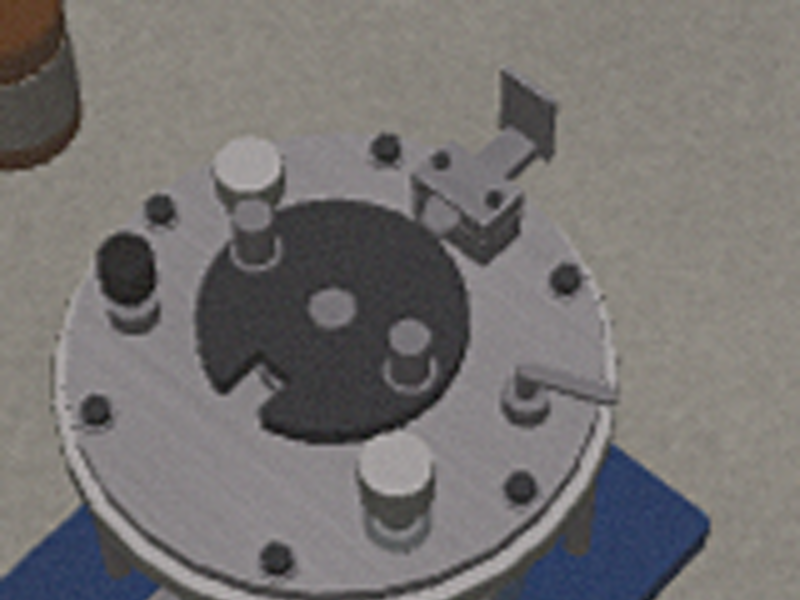

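View pics/crop2.png

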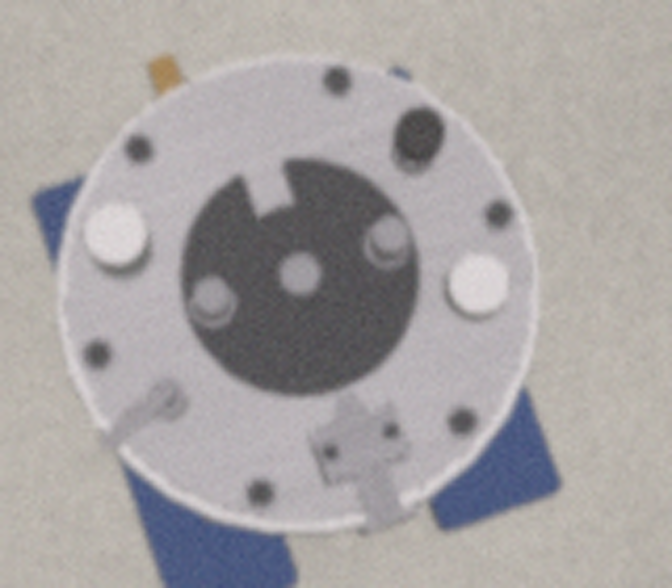

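```bash
cat >> h.py <<'E'
def disc(c):
    g=cv2.cvtColor(c["frame"],cv2.COLOR_RGB2GRAY); a=proj(c,[[.579,.001,.232]])[0].astype(int)
    hsv=cv2.cvtColor(c["frame"],cv2.COLOR_RGB2HSV)
    m=(g<75).astype(np.uint8); n,l,s,ce=cv2.connectedComponentsWithStats(m)
    best=min([i for i in range(1,n) if 400<s[i,4]<4000],key=lambda i:np.hypot(*(ce[i]-a)))
    ys,xs=np.where(l==best); pts=np.stack([xs,ys],1).astype(np.int32); h=cv2.convexHull(pts).reshape(-1,2)
    W=np.array([atz(c,(p+0.0)/np.array([640,480]),.232)[:2] for p in h])
    A=np.c_[2*W,np.ones(len(W))]; k=np.linalg.lstsq(A,(W**2).sum(1),rcond=None)[0]
    return k[:2],np.sqrt(k[2]+k[0]**2+k[1]**2),s[best]
E
python3 - <<'E'
from h import *
for n in("scene","top"):
    c=manip.capture(n); print(n,disc(c))
    if n=="top":
        for p in([328.6,252.6],[343.1,247.4],[335.8,250]): print(atz(c,np.array(p)/[640,480],.25))
    else:
        for p in ([340,184],[351,191],[345.5,187.5]): print(atz(c,np.array(p)/[640,480],.2635))
        for p in ([328.2,202],[338.8,209.8]): print(atz(c,np.array(p)/[640,480],.25))
E
```

```text
scene (array([0.57690864, 0.00686562]), np.float64(0.052956438794830994), array([ 279,  210,   55,   49, 1844], dtype=int32))
[ 0.47564004 -0.04186944  0.2635    ]
[ 0.46579991 -0.01700755  0.2635    ]
[ 0.47069775 -0.02938179  0.2635    ]
[ 0.51158045 -0.02439612  0.25      ]
[0.50301091 0.00133301 0.25      ]
top (array([0.57634852, 0.00139424]), np.float64(0.05111329983835643), array([ 293,  183,   57,   56, 2090], dtype=int32))
[ 0.49769022 -0.0107531   0.25      ]
[ 0.50662077 -0.03644185  0.25      ]
[ 0.50215294 -0.02349714  0.25      ]
```

```bash
python3 -m pendant '[[0,0,-60,0,0,0],[0,0,-60,0,0,0],[39,-31.5,0,0,0,0],[39,-31.5,0,0,0,0],[39,-31.5,0,0,0,0],[39,-31.5,0,0,0,0],[39,-31.5,0,0,0,0],[39,-31.5,0,0,0,0],[39,-31.5,0,0,0,0],[39,-31.5,0,0,0,0],[39,-31.5,0,0,0,0],[39,-31.5,0,0,0,0],[39,-31.5,0,0,0,0],[39,-31.5,0,0,0,0],[39,-31.5,0,0,0,0],[39,-31.5,0,0,0,0]]' 60
```

```text
time: 3.4
eef_pos: [0.5769, 0.0043, 0.3348]
orientation: [0.0, 0.986, 0.164, 0.0]
wrist_force: [0.3, -0.8, 0.6]
opening: 0.633
```

```bash
python3 -m pendant '[[0,0,0,0,0,0.14],[0,0,0,0,0,0.14],[0,0,0,0,0,0.14],[0,0,0,0,0,0.14],[0,0,0,0,0,0.14],[0,0,0,0,0,0]]'; python3 -c "
from h import *
s=manip.state();print(s['eef_pos'],s['joint_positions'],s['orientation'],s['time'])
q=s['orientation'];R=Ro.from_quat(np.array(q)[[1,2,3,0]]).as_matrix();print(R.T@(np.array([.577,.004,.24])-s['eef_pos']),np.arctan2(R[1,1],R[0,1]))
look('2')"
```

```text
time: 4.15
eef_pos: [0.5762, 0.0028, 0.3346]
orientation: [0.0, 0.983, -0.184, 0.0]
wrist_force: [0.0, 0.1, -0.4]
opening: 0.631
[0.57615486 0.00275126 0.33461592] [-1.09819717e-01  3.22643464e-01  1.50667185e+00 -7.32702541e-05
  1.31228033e+00  1.83026412e+00] [ 3.54303544e-05  9.83003437e-01 -1.83587147e-01  1.15743756e-06] 4.15
[ 0.00033601 -0.00147616  0.09461583] -1.9400651020675082
scene
reactor 0.83 [310.8 287.4] [0.5743 0.0071 0.    ]
slotted_disc 0.67 [303.8 232.5] [0.5801 0.0033 0.232 ]
slot_mouth 0.86 [288.9 248.6] [0.6208 0.0209 0.232 ]
pin_a 0.77 [290.4 214.5] [ 0.5902 -0.0291  0.258 ]
pin_a 0.57 [322.  236.2] [0.5619 0.0417 0.258 ]
pin_b 0.77 [290.4 214.5] [ 0.5902 -0.0291  0.258 ]
pin_b 0.57 [322.  236.2] [0.5619 0.0417 0.258 ]
lock_bar 0.61 [324.8 214. ] [ 0.5247 -0.0144  0.2315]
lock_bar 0.31 [377.9 433.5] [0.6522 0.3791 0.2315]
tab 0.49 [348.2 184.6] [ 0.4626 -0.0328  0.2635]
stopper 0.82 [323.2 273.1] [0.5823 0.0821 0.2   ]
bottle 0.78 [245.3 194.1] [ 0.5938 -0.306   0.    ]
beaker 0.61 [378.8 434.4] [0.6105 0.3525 0.    ]
spare_stirrer 0.84 [432.6 366.5] [0.4403 0.2924 0.    ]
top
slotted_disc 0.65 [323.1 209.7] [ 0.5775 -0.0024  0.232 ]
pin_a 0.49 [341.7 198.4] [ 0.5929 -0.035   0.258 ]
pin_a 0.44 [300.5 218. ] [0.5584 0.0381 0.258 ]
pin_b 0.49 [341.7 198.4] [ 0.5929 -0.035   0.258 ]
pin_b 0.44 [300.5 218. ] [0.5584 0.0381 0.258 ]
stopper 0.7 [175.1 212.1] [0.5813 0.2778 0.2   ]
stopper 0.42 [277.1 204.7] [0.5935 0.0838 0.2   ]
bottle 0.62 [449.4 211.7] [ 0.6113 -0.3055  0.    ]
bottle 0.21 [175.2 213.6] [0.6126 0.3392 0.    ]
beaker 0.56 [174.5 212.7] [0.6148 0.3407 0.    ]
spare_stirrer 0.71 [197.7 287.1] [0.441  0.2824 0.    ]
```

View pics/scene2.png

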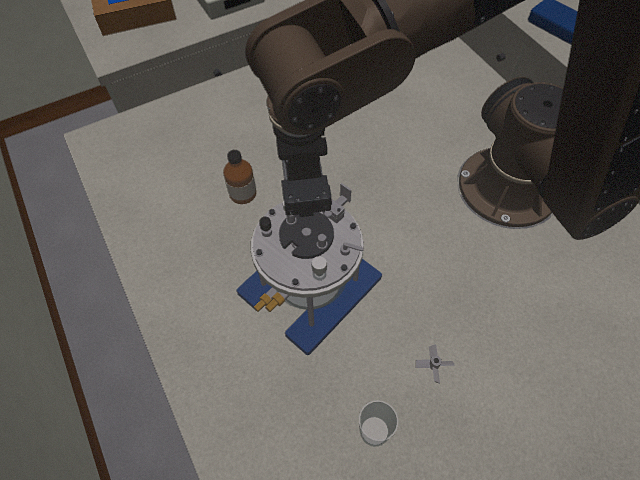

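```bash
python3 -m pendant '[[0,0,30,0,0,0],[0,0,30,0,0,0],[0,0,10,0,0,0],[0,0,0,0,0,0]]'; python3 -c "
from h import *
c=manip.capture('scene');cv2.imwrite('pics/s3.png',cv2.resize(c['frame'][150:310,220:420,::-1],None,fx=4,fy=3.7))"
```

```text
time: 5.85
eef_pos: [0.5763, 0.0027, 0.2647]
orientation: [0.0, 0.983, -0.184, -0.0]
wrist_force: [-0.3, 1.3, 1.0]
opening: 0.63
```

View pics/s3.png

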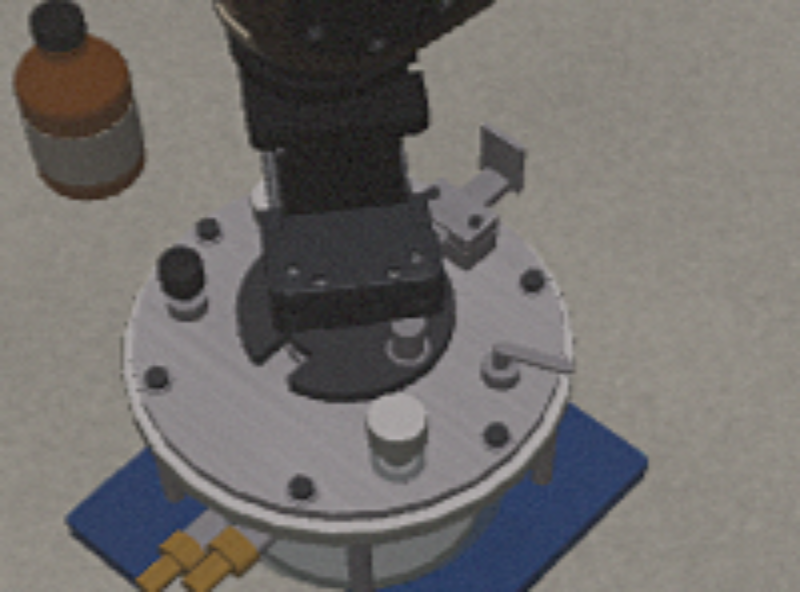

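```bash
python3 -m pendant '[[0,0,8,0,0,0],[0,0,8,0,0,0],[0,0,7,0,0,0],[0,0,0,0,0,0]]'
```

```text
time: 6.4
eef_pos: [0.576, 0.0028, 0.241]
orientation: [0.0, 0.983, -0.184, -0.0]
wrist_force: [-0.3, -0.8, 0.2]
opening: 0.63
```

```bash
python3 -m pendant '[[0,0,0,0,0,-0.1],[0,0,0,0,0,-0.15],[0,0,0,0,0,-0.15],[0,0,0,0,0,-0.15],[0,0,0,0,0,-0.15],[0,0,0,0,0,-0.15],[0,0,0,0,0,-0.15]]';  python3 -c "
from h import *
c=manip.capture('scene');cv2.imwrite('pics/s4.png',cv2.resize(c['frame'][150:310,220:420,::-1],None,fx=4,fy=3.7))"
```

```text
time: 7.28
eef_pos: [0.5764, 0.0028, 0.2418]
orientation: [0.0, 0.95, 0.312, 0.0]
wrist_force: [1.1, 1.4, -0.5]
opening: 0.632
```

View pics/s4.png

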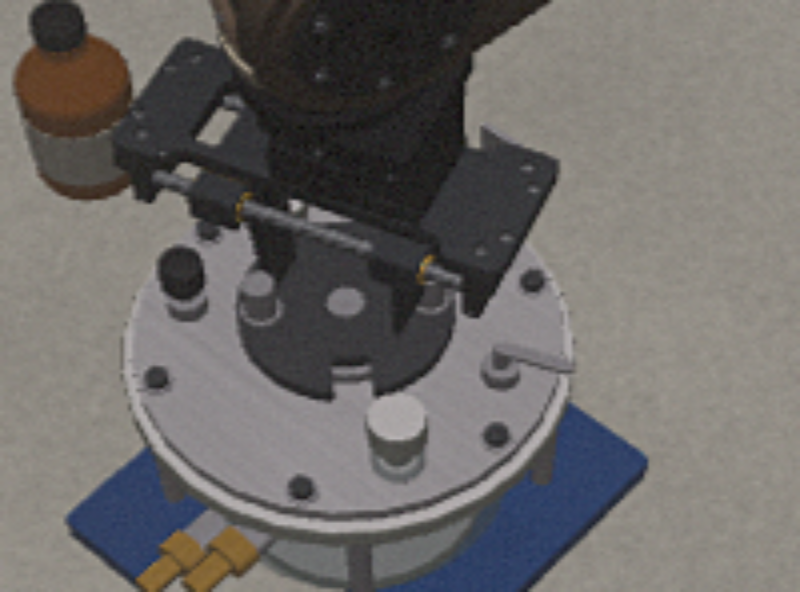

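```bash
python3 -m pendant '[[0,0,0,0,0,-0.15],[0,0,0,0,0,-0.15],[0,0,0,0,0,-0.15],[0,0,0,0,0,-0.15],[0,0,0,0,0,-0.15],[0,0,0,0,0,-0.15],[0,0,0,0,0,-0.15],[0,0,0,0,0,-0.15],[0,0,0,0,0,-0.15],[0,0,0,0,0,-0.15],[0,0,0,0,0,-0.15],[0,0,0,0,0,-0.15],[0,0,0,0,0,-0.15],[0,0,0,0,0,0]]';  python3 -c "
from h import *
s=manip.state();print(s['joint_positions'])
look('5',things=('pin_a','slot_mouth','lock_bar'))
c=cv2.imread('pics/scene5.png');cv2.imwrite('pics/s5.png',cv2.resize(c[150:310,220:420],None,fx=4,fy=3.7))
"
```

```text
time: 9.07
eef_pos: [0.5762, 0.0028, 0.2418]
orientation: [0.0, 0.278, 0.96, -0.0]
wrist_force: [0.2, -0.1, 0.6]
opening: 0.626
[-1.09650743e-01  3.94644868e-01  1.64675626e+00 -1.67499124e-04
  1.10000390e+00 -1.11593202e+00]
scene
pin_a 0.87 [295.8 209.6] [ 0.5761 -0.034   0.258 ]
pin_a 0.69 [315.5 241.7] [0.5778 0.0462 0.258 ]
slot_mouth 0.81 [331.3 220.1] [0.5209 0.0043 0.232 ]
lock_bar 0.62 [324.5 214.1] [ 0.5254 -0.0145  0.2315]
top
lock_bar 0.4 [198.  287.7] [0.4383 0.2231 0.2315]
```

View pics/s5.png

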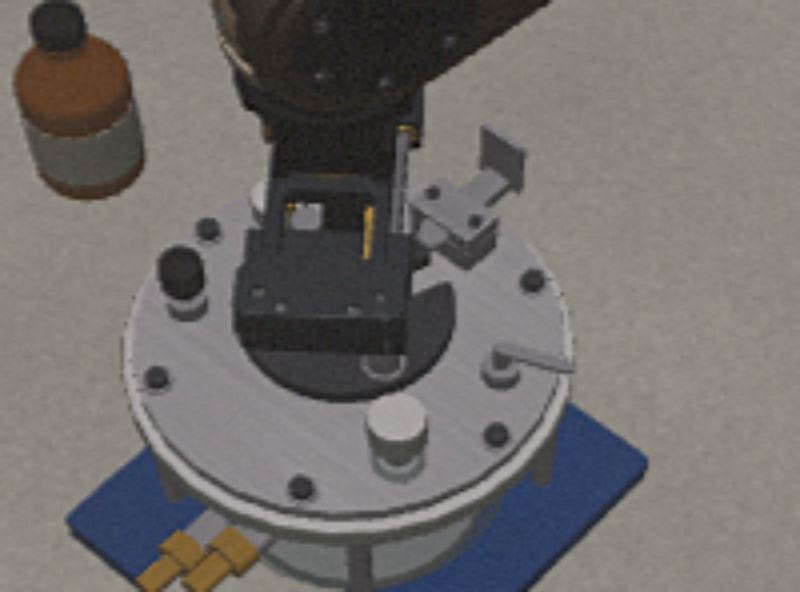

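```bash
python3 -m pendant '[[0,0,0,0,0,-0.14],[0,0,0,0,0,-0.14],[0,0,0,0,0,0]]';  python3 -c "
from h import *
look('6',things=('pin_a','slot_mouth','lock_bar'))
c=cv2.imread('pics/scene6.png');cv2.imwrite('pics/s6.png',cv2.resize(c[180:260,270:370],None,fx=8,fy=7.5,interpolation=2))
"
```

```text
time: 9.85
eef_pos: [0.5762, 0.0026, 0.2416]
orientation: [0.0, 0.141, 0.99, -0.0]
wrist_force: [-0.1, 0.7, -0.2]
opening: 0.63
scene
pin_a 0.71 [292.2 209.9] [ 0.5823 -0.0368  0.258 ]
pin_a 0.62 [319.7 239.4] [0.5689 0.0457 0.258 ]
lock_bar 0.6 [325.  213.8] [ 0.5242 -0.0147  0.2315]
top
```

View pics/s6.png

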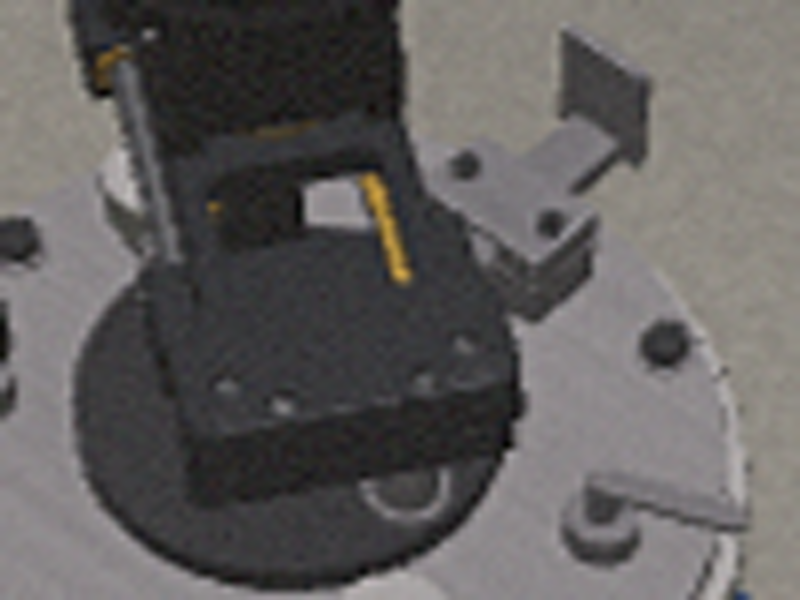

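```bash
python3 -m pendant '[[0,0,0,0,0,-0.1],[0,0,0,0,0,0],[0,0,-40,0,0,0],[0,0,-40,0,0,0],[0,0,0,0,0,0]]';  python3 -c "
from h import *
s=manip.state();q=s['orientation'];R=Ro.from_quat(np.array(q)[[1,2,3,0]]).as_matrix();print(R.T@(np.array([.434,-.044,.322])-s['eef_pos']),np.arctan2(R[1,1],R[0,1]))"
```

```text
time: 10.88
eef_pos: [0.5771, 0.0027, 0.3245]
orientation: [0.003, 0.092, 0.996, -0.0]
wrist_force: [-0.1, -0.4, -0.8]
opening: 0.631
[ 0.13216435 -0.07213273  0.00174543] 1.3865483720406628
```

```bash
python3 -m pendant '[[33,-18,0,0,0,0],[33,-18,0,0,0,0],[33,-18,0,0,0,0],[33,-18,0,0,0,0],[0,0,0,0,0,-0.125],[0,0,0,0,0,-0.125],[0,0,0,0,0,-0.125],[0,0,0,0,0,-0.125],[0,0,0,0,0,0]]' 0;  python3 -c "
from h import *
look('7',things=('slotted_disc','pin_a','slot_mouth','lock_bar','tab'))
c=cv2.imread('pics/scene7.png');cv2.imwrite('pics/s7.png',cv2.resize(c[180:260,270:370],None,fx=8,fy=7.5,interpolation=2))
c=cv2.imread('pics/top7.png');cv2.imwrite('pics/t7.png',cv2.resize(c[150:290,250:410],None,fx=4,fy=4,interpolation=2))
for n in ('scene','top'): print(disc(manip.capture(n))[:2])
"
```

```text
time: 12.0
eef_pos: [0.4332, -0.0442, 0.321]
orientation: [-0.0, -0.157, 0.988, 0.0]
wrist_force: [0.2, 0.2, 0.3]
opening: 0.006
scene
slotted_disc 0.98 [304.7 233. ] [0.5792 0.0051 0.232 ]
pin_a 0.95 [323.4 237.4] [0.5609 0.0452 0.258 ]
pin_a 0.89 [289.  212.2] [ 0.59  -0.035  0.258]
slot_mouth 0.79 [323.9 216.1] [ 0.5288 -0.0107  0.232 ]
lock_bar 0.61 [325.9 211.8] [ 0.5204 -0.0178  0.2315]
tab 0.67 [349.  182.4] [ 0.4586 -0.0367  0.2635]
tab 0.64 [243.7 196.1] [ 0.6496 -0.1071  0.2635]
top
slotted_disc 0.73 [322.3 211.1] [ 0.5749 -0.0009  0.232 ]
pin_a 0.9 [343.  198.7] [ 0.5923 -0.0372  0.258 ]
slot_mouth 0.59 [331.4 235.4] [ 0.5303 -0.0168  0.232 ]
lock_bar 0.46 [175.5 214.2] [0.572  0.2672 0.2315]
(array([0.57767   , 0.00083758]), np.float64(0.05607892856779981))
(array([ 0.57097701, -0.25648122]), np.float64(0.03656025510090002))
```

View pics/s7.png

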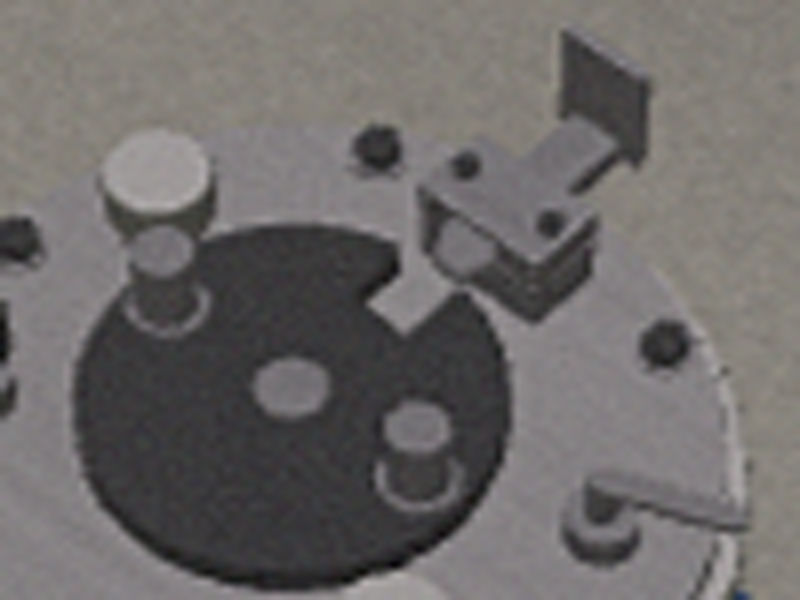

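View pics/t7.png

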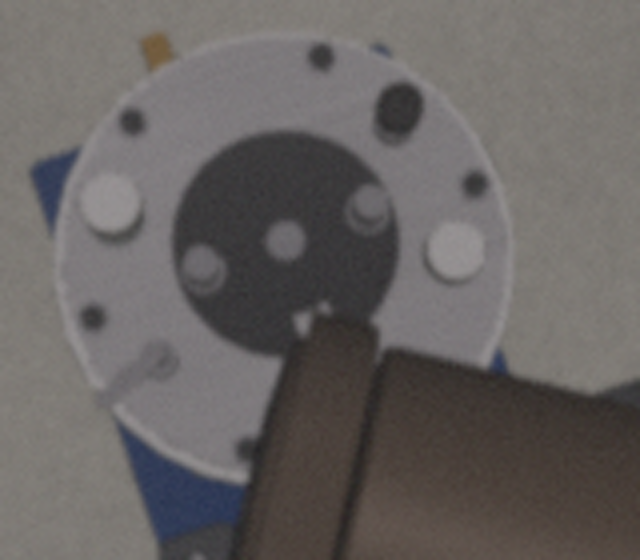

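```bash
python3 - <<'E'
from h import *
c=manip.capture('scene')
w=lambda x,y,z: atz(c,np.array([270+x/8,180+y/7.5])/[640,480],z)[:2]
ang=lambda v: np.arctan2(v[1],v[0])
C=w(292,387,.236); m1,m2=w(395,262,.232),w(462,292,.232); b1,b2=w(370,305,.232),w(405,335,.232)
g1,g2=w(465,165,.25),w(551,222,.25); t1,t2=w(565,28,.2635),w(648,77,.2635)
print("C",C,"mouth",(m1+m2)/2,np.hypot(*((m1+m2)/2-C)),np.hypot(*(m1-m2)))
print("slot ang",ang(C-(m1+m2)/2),"base",ang(C-(b1+b2)/2),np.hypot(*((b1+b2)/2-C)))
for z in(.24,.25,.255): print("guide",ang(C-(w(465,165,z)+w(551,222,z))/2),ang((g1-g2)[::-1]*[-1,1]))
print("tab",(t1+t2)/2,ang(C-(t1+t2)/2),np.hypot(*((t1+t2)/2-C)),np.hypot(*(t1-t2)),ang((t1-t2)[::-1]*[-1,1]))
E
```

```text
C [0.57580871 0.00635957] mouth [ 0.53031264 -0.00933749] 0.04812784264207259 0.018631666753296507
slot ang 0.3322314662233147 base 0.285546776200397 0.03181855208579735
guide 0.32323550661417555 0.3414084439335797
guide 0.2577516786378346 0.3414084439335797
guide 0.2213506884605792 0.3414084439335797
tab [ 0.46958736 -0.03017174] 0.3312452294322944 0.11232769148237372 0.025135491330909882 0.3816189826022378
```

```bash
python3 -m pendant '[[0,0,38,0,0,0],[0,0,38,0,0,0],[0,0,0,0,0,0]]';python3 -m pendant '[[-6,0,0,0,0,0],[-6,0,0,0,0,0],[-5,0,0,0,0,0],[0,0,0,0,0,0]]';  python3 -c "
from h import *
c=manip.capture('scene')['frame'][:,:,::-1];cv2.imwrite('pics/s8.png',cv2.resize(c[160:260,270:395],None,fx=6.4,fy=6,interpolation=2))"
```

```text
time: 13.12
eef_pos: [0.4324, -0.044, 0.2442]
orientation: [-0.002, -0.158, 0.987, 0.001]
wrist_force: [0.9, 0.6, -0.7]
opening: 0.005
time: 13.62
eef_pos: [0.4499, -0.0388, 0.2459]
orientation: [0.0, -0.159, 0.987, -0.0]
wrist_force: [-0.2, 0.9, -0.1]
opening: 0.002
```

View pics/s8.png

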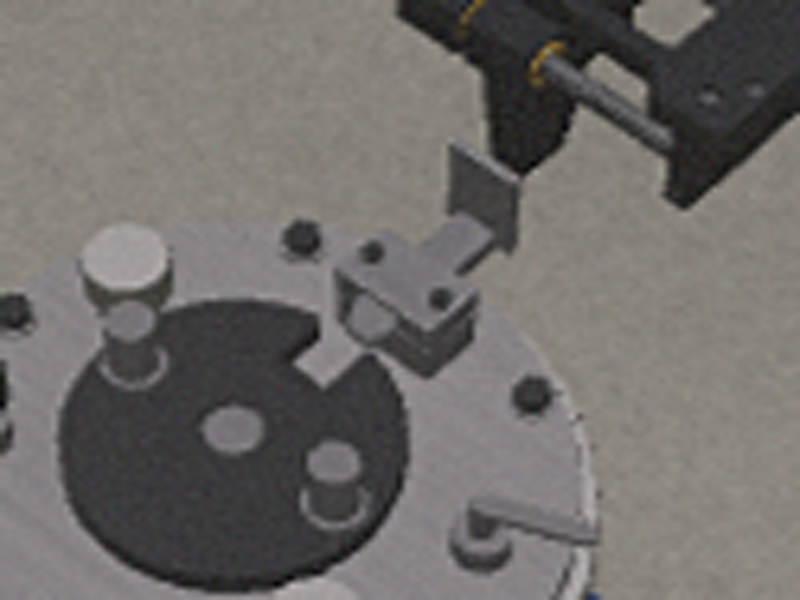

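```bash
python3 -m pendant '[[-2,0,0,0,0,0],[-2,0,0,0,0,0],[-2,0,0,0,0,0],[-2,0,0,0,0,0],[-2,0,0,0,0,0],[-2,0,0,0,0,0],[0,0,0,0,0,0]]';  python3 -c "
from h import *
c=manip.capture('scene')['frame'][:,:,::-1];cv2.imwrite('pics/s9.png',cv2.resize(c[160:260,270:395],None,fx=6.4,fy=6,interpolation=2))"
```

```text
time: 14.55
eef_pos: [0.4611, -0.035, 0.2456]
orientation: [0.0, -0.158, 0.987, 0.0]
wrist_force: [-0.6, -0.9, 0.4]
opening: 0.007
```

View pics/s9.png

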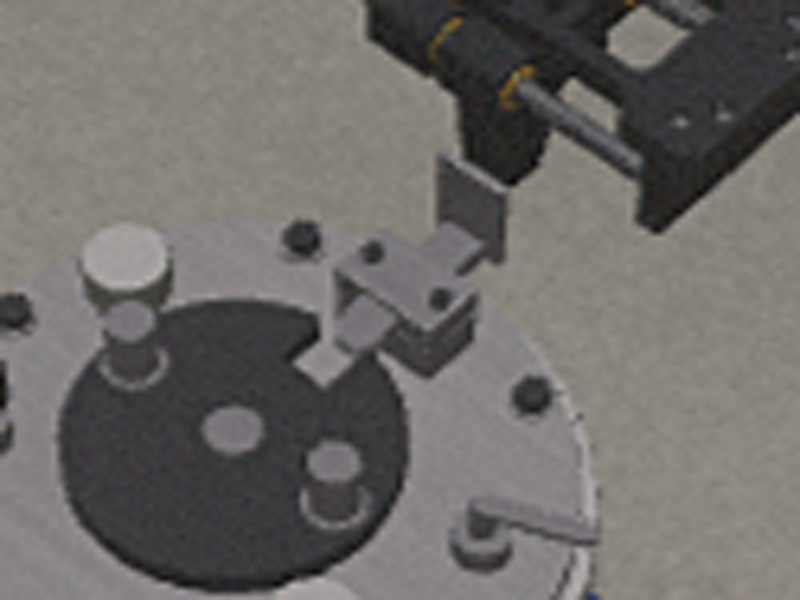

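```bash
python3 -m pendant '[[-1.5,0,0,0,0,0],[-1.5,0,0,0,0,0],[-1.5,0,0,0,0,0],[-1.5,0,0,0,0,0]]'; python3 -m pendant '[[-1,0,0,0,0,0],[-1,0,0,0,0,0],[0,0,0,0,0,0]]';  python3 -c "
from h import *
c=manip.capture('scene')['frame'][:,:,::-1];cv2.imwrite('pics/s10.png',cv2.resize(c[160:260,270:395],None,fx=6.4,fy=6,interpolation=2))"
```

```text
time: 15.1
eef_pos: [0.4666, -0.0332, 0.2456]
orientation: [-0.0, -0.158, 0.987, 0.0]
wrist_force: [-3.2, -0.1, -0.3]
opening: 0.003
time: 15.48
eef_pos: [0.4686, -0.0326, 0.2456]
orientation: [0.0, -0.158, 0.987, -0.0]
wrist_force: [-2.0, 0.9, 1.3]
opening: 0.004
```

View pics/s10.png

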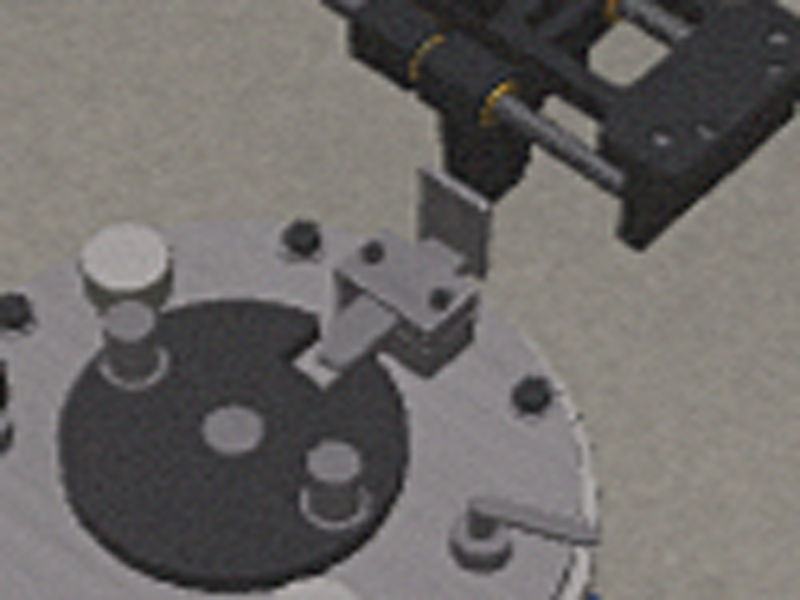

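```bash
python3 -m pendant '[[-1,0,0,0,0,0],[-1,0,0,0,0,0],[-1,0,0,0,0,0],[-1,0,0,0,0,0]]'; python3 -m pendant '[[-1,0,0,0,0,0],[-1,0,0,0,0,0]]'; python3 -m pendant '[[-0.5,0,0,0,0,0],[-0.5,0,0,0,0,0]]'
```

```text
time: 16.02
eef_pos: [0.4723, -0.0314, 0.2456]
orientation: [-0.0, -0.158, 0.987, -0.0]
wrist_force: [-2.4, 1.2, 0.3]
opening: 0.006
time: 16.27
eef_pos: [0.4742, -0.0307, 0.2456]
orientation: [-0.0, -0.158, 0.987, -0.0]
wrist_force: [-1.7, 0.1, 0.7]
opening: 0.005
time: 16.52
eef_pos: [0.4748, -0.0305, 0.2456]
orientation: [-0.0, -0.158, 0.987, -0.0]
wrist_force: [-7.1, -1.1, 2.4]
opening: 0.003
```

```bash
python3 -m pendant '[[-0.5,0,0,0,0,0],[0,0,0,0,0,0]]'; python3 -c "
from h import *
c=manip.capture('scene')['frame'][:,:,::-1];cv2.imwrite('pics/s11.png',cv2.resize(c[160:260,270:395],None,fx=6.4,fy=6,interpolation=2))"
```

```text
time: 16.77
eef_pos: [0.4748, -0.0305, 0.2456]
orientation: [-0.001, -0.159, 0.987, -0.0]
wrist_force: [-8.5, -1.2, 3.6]
opening: 0.004
```

View pics/s11.png

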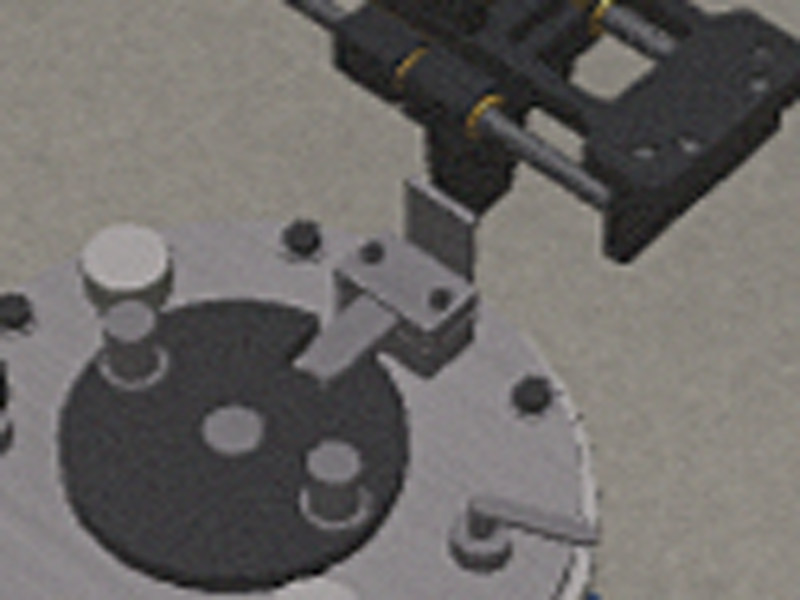

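```bash
python3 -m pendant '[[-0.5,0,0,0,0,0],[0,0,0,0,0,0]]'; python3 -m pendant '[[-0.5,0,0,0,0,0],[0,0,0,0,0,0]]'; python3 - <<'E'
from h import *
c=manip.capture('scene')
# nose tip/ slot base, crop coordinates
w=lambda x,y,z: atz(c,np.array([270+x/6.4,160+y/6])/[640,480],z)[:2]
C=w(233,429,.236); t=(w(410,178,.2635)+w(476,218,.2635))/2
print(C,t,np.hypot(*(C-t)))
E
```

```text
time: 17.08
eef_pos: [0.4749, -0.0304, 0.2456]
orientation: [-0.001, -0.159, 0.987, -0.0]
wrist_force: [-10.2, -2.9, 4.6]
opening: 0.001
time: 17.32
eef_pos: [0.4749, -0.0304, 0.2455]
orientation: [-0.002, -0.159, 0.987, -0.0]
wrist_force: [-12.9, -4.7, 5.7]
opening: 0.003
[0.57585704 0.00607618] [ 0.4877706  -0.02401392] 0.09308401787092965
```

```bash
python3 -m pendant '[[4,0,0,0,0,0],[20,0,0,0,0,0],[30,0,0,0,0,0],[0,0,-50,0,0,0],[20,0,-50,0,0,0],[30,0,0,0,0,0],[0,0,0,0,0,0],[0,0,0,0,0,0]]'; python3 - <<'E'
from h import *
look('12',things=('slotted_disc','pin_a','slot_mouth','lock_bar','tab','stopper','bottle','beaker','spare_stirrer'))
c=cv2.imread('pics/scene12.png');cv2.imwrite('pics/s12.png',cv2.resize(c[160:260,270:395],None,fx=6.4,fy=6,interpolation=2))
E
```

```text
time: 18.38
eef_pos: [0.3784, -0.0626, 0.3456]
orientation: [0.0, -0.158, 0.987, -0.0]
wrist_force: [-0.1, -0.0, 0.3]
opening: 0.004
scene
slotted_disc 0.65 [303.2 231.5] [0.58   0.0008 0.232 ]
pin_a 0.72 [287.8 212.5] [ 0.5923 -0.0356  0.258 ]
pin_a 0.59 [324.1 233.9] [0.5561 0.0393 0.258 ]
lock_bar 0.66 [318.2 218.6] [ 0.541  -0.0113  0.2315]
lock_bar 0.56 [377.  433.3] [0.6533 0.3782 0.2315]
tab 0.81 [339.5 192.2] [ 0.4863 -0.0253  0.2635]
stopper 0.63 [320.5 271.9] [0.5855 0.0774 0.2   ]
stopper 0.25 [290.4 211.8] [ 0.572 -0.072  0.2  ]
bottle 0.57 [244.6 197.1] [ 0.5993 -0.2984  0.    ]
beaker 0.89 [378.3 431.9] [0.6088 0.3481 0.    ]
spare_stirrer 0.83 [432.1 365.8] [0.4402 0.2908 0.    ]
spare_stirrer 0.63 [319.3 218.3] [ 0.4659 -0.1489  0.    ]
top
slotted_disc 0.6 [324.9 210. ] [ 0.5769 -0.0057  0.232 ]
slotted_disc 0.21 [176.1 213.2] [0.5737 0.2659 0.232 ]
pin_a 0.89 [342.9 202.2] [ 0.5861 -0.037   0.258 ]
pin_a 0.89 [300.8 213.6] [0.5663 0.0375 0.258 ]
slot_mouth 0.65 [277.7 204.9] [0.5871 0.0802 0.232 ]
slot_mouth 0.63 [332.1 235.3] [ 0.5304 -0.0181  0.232 ]
lock_bar 0.64 [327.  226.9] [ 0.5459 -0.0091  0.2315]
lock_bar 0.38 [200.6 290.1] [0.434  0.2184 0.2315]
tab 0.57 [341.6 255.5] [ 0.4913 -0.0328  0.2635]
stopper 0.77 [280.7 208.4] [0.5863 0.077  0.2   ]
bottle 0.59 [452.7 218.5] [ 0.595  -0.3125  0.    ]
beaker 0.91 [177.1 214.1] [0.6114 0.3346 0.    ]
beaker 0.21 [337.1 256.8] [ 0.5078 -0.0388  0.    ]
spare_stirrer 0.65 [197.3 289.7] [0.4351 0.2832 0.    ]
```

View pics/s12.png

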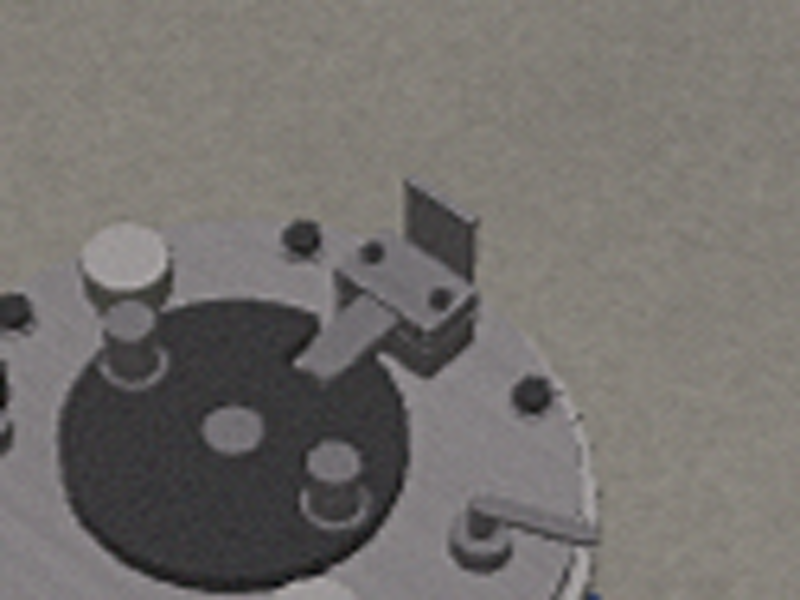

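View pics/top12.png

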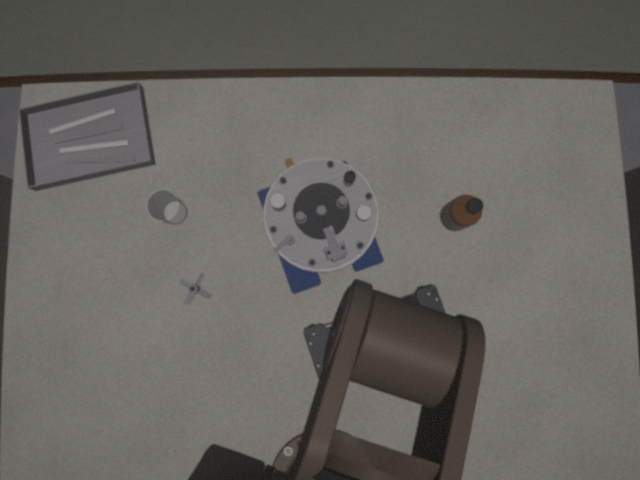

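```bash
python3 -c "
from cell import manip
print(manip.close_job())"
```

```text
the job is handed in; nothing more can be done
None
```

The disc is locked: its slot faces the lock bar and the bar is pushed home into it. I handed the job in just after 18.4 s on the robot's clock, with no verdict reported.

**Turning the disc:** I set the half-open fingers between the two drive pins and turned the hand about the shaft. The disc went about half a turn anticlockwise. My angle readings put the slot within about 0.04 rad of the bar's line, roughly 2 mm at the rim.

**Pushing the bar:** I pushed the tab with the closed fingers. The resistance stayed at 2–3 N until the bar stopped hard. I then pressed to about 15 N at the wrist with no further movement and drew the hand back.

**Last checks:**
- **Bar position:** The pictures show the bar deep in the slot. Its nose measures 33–38 mm from the shaft axis and the tab about 93–95 mm. Fully home would be 35 and 95 mm.
- **Hand clear:** The hand is about 0.1 m from the tab and the wrist force is about zero.
- **Loose items:** The stopper, bottle, beaker and spare stirrer read where they started, to within measuring error.

**Disagreements:**
- The two cameras differed by up to about 6 mm in y on the disc centre, and the networks by a similar amount. I relied on the hard stop and the pictures rather than on any single reading.
- In the top picture the network's first choice for the slot mouth was a lid fitting. Its second choice agreed with what I saw.

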